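Reset the tripped bench sander through its shuttered well

TASK

The bench sander has tripped. On the control box whose round well is hidden under a sliding shutter, push the shutter fully open with a fingertip, reach down into the well and press the sunken reset button fully down for a good second, then let it come up and push the shutter fully home over the well again. Leave the square start key in the other box alone, pick nothing up, and leave the other things on the bench where they are.

Things in the scene. Friction and masses are not known exactly. Their poses are not given: they have to be found in the camera images.
- shutter (a joint): slide of the flat aluminium shutter on the overload box, in m: 0 = fully home, covering the round well; 0.075 = fully open at its end stop. It slides along the box's +y axis to open. About 2 N of friction; it stays where it is left.
- ridge_top (a point): middle of the top edge of the upright ridge on the shutter, by which it is pushed either way. The ridge is 56 mm long along the box's x, 10 mm thick along the box's y, and stands 20 mm above the shutter plate (plate 66 x 64 mm, ridge over its centre, plate's top 4.5 mm above the box's top). When home the ridge stands right above the well's axis.
- well_mouth (a point): centre of the mouth of the round well, level with the top of the overload box (70 mm above the bench); axes are those of the box, z up. The well is a 48 mm wide round bore, 30 mm deep, walled all round.
- reset (a joint): travel of the round reset button, in m: 0 = up, 0.006 = fully down. A spring pushes it back: 2 N to start it, 5 N when fully down.
- reset_top (a point): centre of the top of the round steel reset button (30 mm across) on the well's axis; at rest 20 mm below the well's mouth.
- overload_box: fixed grey steel box 130 x 200 x 70 mm (x, y, z) with the round well and the shutter; origin at the centre of its underside on the bench, well's axis 45 mm from the origin towards the box's -y. Two guide strips 5 mm high and 9 mm wide run along y at 38.5 mm either side of the middle of its top. Stands left or right on the bench, turned up to 20 degrees.
- start_key (a joint): travel of the square start key of the other box, in m: 0 = up, 0.006 = down. Not to be pressed.
- start_top (a point): centre of the top of the square start key (28 mm wide), sunk 20 mm in the open square well (48 mm wide) in the middle of the start box, a fixed grey steel box 130 x 130 x 70 mm without a shutter.
- spool: loose copper wire spool, 44 mm across, 34 mm high, origin under its centre; stands between the boxes
- screwdriver: loose screwdriver with a yellow handle, 170 mm long, lying between the boxes, roughly along x
- mug: loose white mug, 80 mm across, 90 mm high, origin under its centre; beyond the boxes
- glue: loose white glue bottle, 54 mm across, 120 mm high, origin under its centre; beyond the boxes
- tin: loose flat round tin, 70 mm across, 28 mm high, origin under its centre; at the left
- sanding_block: loose cork sanding block 90 x 50 x 30 mm, origin under its centre; at the right
- wrench: loose steel wrench 150 mm long, lying at the right

How it is judged:
By the outcome, as a careful person would: the job done as asked, in the order asked, and still so for the second after the job is handed in, with the robot touching nothing.
It also fails if it takes over 48 s, if anything falls off the work surface, if the arm or the gripper's body presses on something with over 40 N, if the wrist force passes 120 N, or if a joint passes its speed limit or range.

ROBOT

A 7-joint arm with a two-finger parallel gripper is mounted at the origin on the work surface. World frame = base frame: x ahead of the robot, y to its left, z up, the work surface at z = 0. Lengths are in mm, angles in rad, forces in N, time in s.
With the tool pointing down it reaches from about 425 to 825 mm from the base axis. Payload 3.6 kg.
Tool frame: the origin (TCP) lies at the very end of the fingers, on their centre line; the grasp point (between the pads) lies behind it (bot.grasp_offset is the z of the grasp point in the tool frame, in mm); z points along the fingers, y is the line along which they close (so a half turn about z gives the same grasp; the last joint's range is limited). The gripper opens to 85 mm and grips with 20 to 120 N. Pads are 22 mm wide; open, the fingers measure 114 mm over their backs; the gripper's body (76 mm by 85 mm) begins 54 mm behind the grasp point. The pads swing forward as they close: fully open they stand 13 mm farther back than shut.
Start: joints at [-1.129, 0.615, -0.013, 1.423, 0.008, 1.103, -0.04], TCP at [293.644, 579.858, 231.297] pointing down, gripper open.
Joint ranges: [-3.12, 3.12], [-0.3, 2.06], [-1.34, 1.32], [0.26, 2.42], [-1.36, 4.5], [0.01, 1.98], [-2.84, 2.84]. Speed limits (rad/s): [2.79, 2.79, 3.14, 3.14, 3.14, 3.14, 3.14].

INTERFACE

Orientations are given as a unit quaternion [w, x, y, z].
In Python, from bench import bot gives the robot as it stands.
- The arm moves only by the shell command python3 -m pendant 'ROWS' [FORCE]. ROWS is text: rows parted by semicolons, each of 5 numbers parted by spaces: the shift along the world's x, y, z in units of 250 mm (1.0 is 250 mm), then the turn about the world's z in units of pi rad (1.0 is pi rad), then the opening, from 0 (shut) to 1 (fully open). A call has 1 to 10 rows; each row is the pose to reach, as a shift and turn from the pose commanded when the call began, turning the shorter way round; what a row does not reach only later rows make up. A row lasts 1/8 s, in which the tool goes at most 62.5 mm and 10.7 degrees, less where a joint would pass 70% of its speed; a pose out of reach is approached as far as the arm can. A call with a number of a shift or a turn outside -1 to 1 is refused whole. A call with a gripper value outside its range is refused whole. The fingers move at their own pace and stop on an object; FORCE is the grip in N (left out, the last holds). Time passes only in rows, so rows that repeat a pose let the fingers close. It gives the time, the measured TCP pose, the force, the opening and the grip force at its end, in the units of the state.
- bot.sense(): the state, without advancing time (a new reading comes with each control period).
- bot.get_image(name): name is "scene" or "top"; returns a dict with "frame" (384x512x3 uint8, red, green, blue), "intrinsics" (3x3 intrinsics, pixels), "distortion" ([k1, k2, p1, p2, k3] as OpenCV has them; the pictures are not rectified), "R" (3x3) and "t" (3): a world point X has camera coordinates R X + t. Camera axes: x right, y down, z forward; pixel columns grow to the right and rows downward; lengths in mm; the calibration is good to about 2 mm. A picture is of the moment at which its call begins. There is no depth.
- bot.finish_job(): hands the job in; it is judged then, once.
The state is a dict: "time_s": time; "q": joint angles; "joint_velocities": joint speeds; "effort": joint torques, N m; "tool_pos": TCP position; "orientation": TCP orientation; "ft_force": force on the tool from outside, world axes, zero at the start; "moment": the same for the moment, N m; "gripper_width": opening from 0.0 (shut) to 1.0 (fully open); "grasp_force": force on a finger pad.
Only numpy, scipy, OpenCV 4.12 (cv2) and the standard library are available. Lean on these libraries where they do the work, as an engineer would, in place of code of your own. Each camera call takes 0.05 s, during which the arm holds its last target. There are 200 camera calls.

## Working session

There is one attempt and no reset: what is moved stays moved. The work goes in short steps, Python scripts to look and compute and a shell command to move; the robot and the scene stay as the last step left them, time stands still between calls to the robot, and variables do not carry over. Pictures are saved under pics/ and viewed, at most 10 in all, crops included, and the job is handed in when it is done.

```bash
mkdir -p pics
cat > h.py <<'E'
import numpy as np, cv2
from bench import bot
def snap(n,f):
    d=bot.get_image(n); cv2.imwrite(f,d['frame'][:,:,::-1]); np.savez(f[:-4]+'.npz',**{k:np.array(d[k]) for k in('frame','intrinsics','distortion','R','t')}); return d
def ray(d,uv,z):
    uv=np.array(uv,float).reshape(-1,1,2)
    n=cv2.undistortPoints(uv,np.array(d['intrinsics']),np.array(d['distortion'])).reshape(-1,2)
    R=np.array(d['R']);t=np.array(d['t']).ravel();c=-R.T@t
    r=np.c_[n,np.ones(len(n))]@R
    return c+r*((z-c[2])/r[:,2])[:,None]
E
python3 - <<'E'
from h import *
a=snap('scene','pics/s0.png');b=snap('top','pics/t0.png')
s=bot.sense();print(s,bot.grasp_offset)
E
```

```text
{'time_s': 0.1, 'q': array([-1.12844741,  0.61583197, -0.01261452,  1.42476971,  0.00811906,
        1.10343899, -0.0404073 ]), 'joint_velocities': array([ 1.41027888e-03, -3.28831410e-03, -1.77469053e-04, -5.69833621e-03,
        6.07121944e-04, -2.05104873e-05, -4.05144710e-04]), 'effort': array([ 1.44378620e-03, -4.70382965e+01,  2.60121273e-01, -1.71570361e+01,
        1.00779280e-02,  5.93053177e-03, -1.42049998e-05]), 'tool_pos': array([293.38279597, 579.22419997, 230.23758983]), 'orientation': array([-2.54054841e-04,  2.32251261e-01,  9.72655085e-01, -1.17151358e-03]), 'ft_force': array([ 0.3825356 , -0.65072707, -0.08909849]), 'moment': array([0.02281582, 0.01922265, 0.0876296 ]), 'grasp_force': 0.0, 'gripper_width': 0.9976260944470436} -18.700000000000003
```

View pics/t0.png

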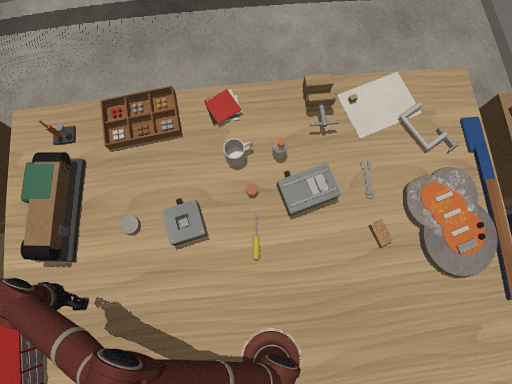

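View pics/s0.png

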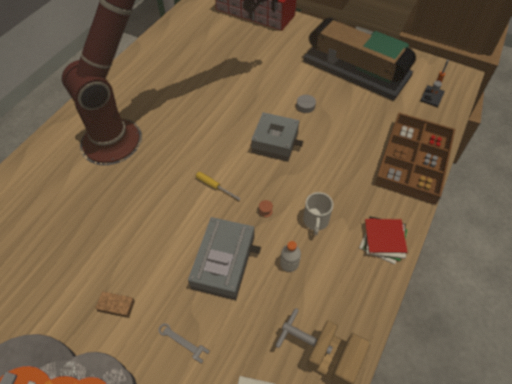

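The top view shows the overload box at about (309,190) with its shutter at about (318,183), right of centre. The start box is at (184,222), the spool at (252,190) and the screwdriver at (256,238). The scene view agrees: overload box at (223,258), shutter at (218,262). Next I'll enlarge both crops and take rays.

Run:
```python
from h import *
a=cv2.imread('pics/t0.png')[155:225,265:355];b=cv2.imread('pics/s0.png')[210:305,180:270]
cv2.imwrite('pics/c0.png',np.hstack([cv2.resize(a,(450,350),interpolation=cv2.INTER_CUBIC)[:, :400],cv2.resize(cv2.resize(b,(360,380),interpolation=cv2.INTER_CUBIC),(400,350))]))
d=np.load('pics/t0.npz')
f=d['frame'].astype(int);hsv=cv2.cvtColor(d['frame'],cv2.COLOR_RGB2HSV)
m=((hsv[...,1]<70)).astype(np.uint8);m[:150]=0;m[225:]=0;m[:,:268]=0;m[:,350:]=0
c=max(cv2.findContours(m,0,2)[0],key=cv2.contourArea);print(cv2.contourArea(c),cv2.minAreaRect(c))
print(ray(d,cv2.approxPolyDP(c,4,True).reshape(-1,2),70).round(),cv2.approxPolyDP(c,4,True).reshape(-1,2).tolist())
C=-d['R'].T@d['t'].ravel();print(C)
```

```text
1989.0 ((307.6830139160156, 186.77577209472656), (40.56463623046875, 56.575096130371094), 68.96248626708984)
[[ 675. -286.   70.]
 [ 652. -133.   70.]
 [ 625.  -92.   70.]
 [ 496. -120.   70.]
 [ 553. -316.   70.]] [[327, 163], [287, 173], [277, 181], [289, 215], [340, 194]]
[ 307.63954584   20.40281614 1326.0716098 ]
```

View pics/c0.png

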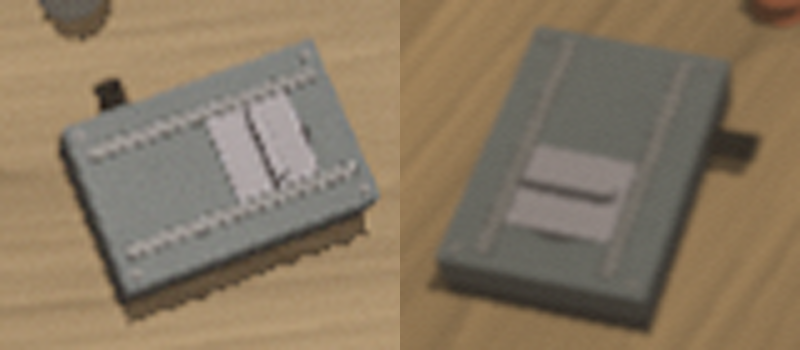

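The enlarged crops show the top-face corners. In the top crop they are at (66,130), (312,42), (377,200) and (124,296), with the shutter at (208,115), (290,93), (317,167) and (240,200). In the scene crop they are at (540,30), (728,66), (648,303) and (441,262).

Run:
```python
from h import *
t=np.load('pics/t0.npz');s=np.load('pics/s0.npz')
def rep(n,P):
    print(n,P[:,:2].round().tolist(),'edges',np.linalg.norm(P-np.roll(P,-1,0),axis=1).round())
    c=P.mean(0);y=(P[0]-P[1])+(P[3]-P[2]);print('  centre',c.round(1),'yaw(+y from world y)',np.degrees(np.arctan2(-y[0],y[1])).round(1));return c,y/np.linalg.norm(y)
T=np.array([[66,130],[312,42],[377,200],[124,296]])/5-.4+[265,155]
c,y=rep('box top',ray(t,T,70));print('well',(c-45*y).round(1))
S=(np.array([[728,66],[648,303],[441,262],[540,30]])-[400,0])/[4.444,3.684]-.4+[180,210]
c,y=rep('box scene',ray(s,S,70));print('well',(c-45*y).round(1))
H=np.array([[208,115],[290,93],[317,167],[240,200]])/5-.4+[265,155]
rep('shutter top',ray(t,H,74.5))
H=(np.array([[635,160],[605,242],[508,220],[538,146]])-[400,0])/[4.444,3.684]-.4+[180,210]
rep('shutter scene',ray(s,H,74.5))
```

```text
box top [[626.0, -96.0], [675.0, -286.0], [551.0, -315.0], [500.0, -122.0]] edges [196. 128. 199. 129.]
  centre [ 587.9 -204.8   70. ] yaw(+y from world y) 14.5
well [ 599.1 -248.4   70. ]
box scene [[632.0, -96.0], [684.0, -284.0], [560.0, -318.0], [509.0, -126.0]] edges [196. 128. 198. 127.]
  centre [ 596.3 -205.9   70. ] yaw(+y from world y) 15.2
well [ 608.1 -249.3   70. ]
shutter top [[626.0, -200.0], [636.0, -263.0], [579.0, -274.0], [560.0, -214.0]] edges [63. 59. 62. 67.]
  centre [ 600.2 -237.8   74.5] yaw(+y from world y) 13.3
shutter scene [[622.0, -194.0], [639.0, -259.0], [579.0, -272.0], [563.0, -213.0]] edges [67. 61. 61. 61.]
  centre [ 600.9 -234.6   74.5] yaw(+y from world y) 15.1
```

```bash
python3 -m pendant '0.08 -0.216 0 -0.016 0;0.16 -0.432 0 -0.033 0;0.24 -0.648 0 -0.05 0;0.32 -0.864 0 -0.067 0;0.32 -0.864 0 -0.067 0' 30
python3 -m pendant '0.08 -0.216 0 -0.016 0;0.16 -0.432 0 -0.033 0;0.24 -0.648 0 -0.05 0;0.32 -0.864 0 -0.067 0;0.32 -0.864 0 -0.067 0'
```

```text
time_s: 0.72
tool_pos: [376.3, 357.9, 231.2]
orientation: [0.001, 0.338, 0.941, -0.002]
ft_force: [-0.0, 0.6, -0.4]
gripper_width: -0.002
grasp_force: 0.0
time_s: 1.35
tool_pos: [455.2, 143.2, 231.3]
orientation: [0.001, 0.435, 0.901, -0.001]
ft_force: [0.6, 1.4, -1.0]
gripper_width: -0.003
grasp_force: 0.0
```

```bash
python3 -m pendant '0.08 -0.216 0 -0.016 0;0.16 -0.432 0 -0.033 0;0.24 -0.648 0 -0.05 0;0.32 -0.864 0 -0.067 0;0.32 -0.864 0 -0.067 0'
python3 -m pendant '0.08 -0.216 0 -0.016 0;0.16 -0.432 0 -0.033 0;0.24 -0.648 -0.1 -0.05 0;0.32 -0.864 -0.3 -0.067 0;0.32 -0.864 -0.3 -0.067 0;0.32 -0.864 -0.3 -0.067 0'
python3 - <<'E'
from h import *
snap('scene','pics/s1.png');snap('top','pics/t1.png')
a=cv2.imread('pics/t1.png')[145:225,265:355];b=cv2.imread('pics/s1.png')[200:305,170:275]
cv2.imwrite('pics/c1.png',np.hstack([cv2.resize(a,(450,400),interpolation=cv2.INTER_CUBIC)[:, :395],cv2.resize(b,(400,400),interpolation=cv2.INTER_CUBIC)]))
E
```

```text
time_s: 1.98
tool_pos: [534.7, -72.4, 231.0]
orientation: [0.001, 0.526, 0.851, -0.001]
ft_force: [-0.3, 0.8, -0.6]
gripper_width: -0.001
grasp_force: 0.0
time_s: 2.72
tool_pos: [614.1, -281.6, 155.1]
orientation: [-0.002, 0.608, 0.794, 0.001]
ft_force: [-0.0, 0.9, -0.3]
gripper_width: 0.001
grasp_force: 0.0
```

View pics/c1.png

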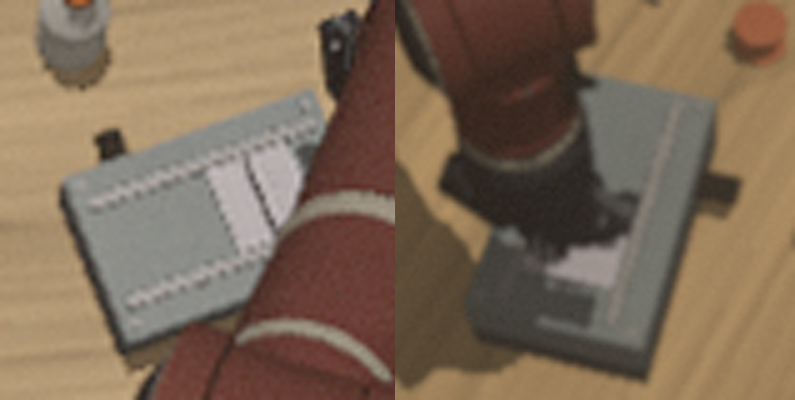

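The arm hides most of the shutter, but the hand stands over its -y end, as planned. I'll lower the tip and then push.

```bash
python3 -m pendant '0 0 -0.1 0 0;0 0 -0.18 0 0;0 0 -0.24 0 0;0 0 -0.288 0 0;0 0 -0.288 0 0;0 0 -0.288 0 0'
python3 -m pendant '-0.01 0.039 0 0 0;-0.021 0.077 0 0 0;-0.031 0.116 0 0 0;-0.041 0.155 0 0 0;-0.041 0.155 0 0 0'
```

```text
time_s: 3.58
tool_pos: [614.2, -284.4, 85.1]
orientation: [0.001, 0.609, 0.793, 0.0]
ft_force: [0.0, -0.1, 0.2]
gripper_width: -0.001
grasp_force: 0.0
time_s: 4.2
tool_pos: [603.4, -244.2, 84.4]
orientation: [-0.0, 0.609, 0.793, 0.0]
ft_force: [-0.3, -0.0, -0.9]
gripper_width: -0.001
grasp_force: 0.0
```

Run:
```python
from h import *
snap('scene','pics/s2.png');snap('top','pics/t2.png')
a=cv2.imread('pics/t2.png')[145:225,265:355];b=cv2.imread('pics/s2.png')[200:305,170:275]
cv2.imwrite('pics/c2.png',np.hstack([cv2.resize(a,(450,400),interpolation=cv2.INTER_CUBIC)[:, :395],cv2.resize(b,(400,400),interpolation=cv2.INTER_CUBIC)]))
print(bot.sense()['ft_force'],bot.sense()['tool_pos'])
```

```text
[ 0.18399099 -0.64359157  0.72000119] [ 603.38443074 -245.0515516    84.33910423]
```

View pics/c2.png

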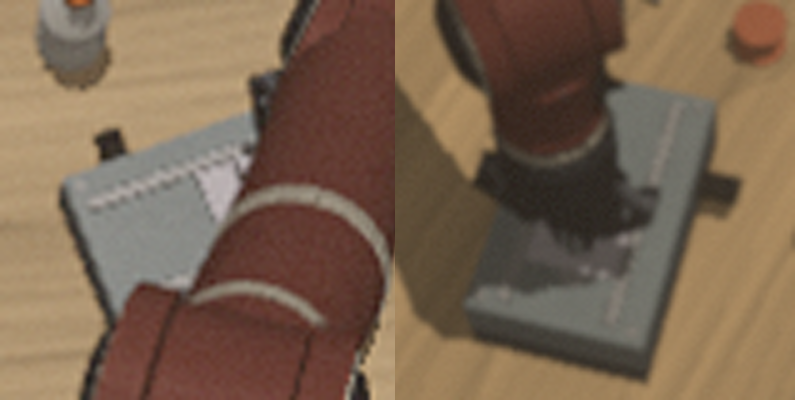

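The plate's left edge has shifted a little, from (208,165) to about (198,178), so the shutter has started to move. I'll keep pushing.

```bash
python3 -m pendant '-0.008 0.031 0 0 0;-0.018 0.07 0 0 0;-0.028 0.108 0 0 0;-0.038 0.147 0 0 0'
python3 -m pendant '-0.008 0.031 0 0 0;-0.016 0.062 0 0 0;-0.02 0.074 0 0 0'
python3 -m pendant '-0.005 0.019 0 0 0;-0.005 0.019 0 0 0'
```

```text
time_s: 4.8
tool_pos: [593.4, -208.2, 84.4]
orientation: [-0.0, 0.609, 0.793, -0.0]
ft_force: [-0.4, -3.2, 1.0]
gripper_width: -0.001
grasp_force: 1.2
time_s: 5.18
tool_pos: [589.0, -190.5, 84.4]
orientation: [0.001, 0.609, 0.793, -0.0]
ft_force: [1.7, -6.4, -1.5]
gripper_width: 0.003
grasp_force: 2.7
time_s: 5.42
tool_pos: [589.0, -190.4, 84.5]
orientation: [0.004, 0.611, 0.792, -0.002]
ft_force: [2.7, -8.8, -4.5]
gripper_width: 0.002
grasp_force: 4.5
```

```bash
python3 -m pendant '0.012 -0.046 0 0 0;0.014 -0.06 0.04 0 0;0.014 -0.06 0.2 0 0;0.014 -0.06 0.4 0 0;0 0.15 0.4 0 0;-0.05 0.4 0.4 0 0;-0.1 0.6 0.4 0 0;-0.1 0.8 0.4 0 0;-0.1 0.8 0.4 0 0'
python3 - <<'E'
from h import *
snap('scene','pics/s3.png');snap('top','pics/t3.png')
a=cv2.imread('pics/t3.png')[155:225,265:355];b=cv2.imread('pics/s3.png')[210:305,180:270]
cv2.imwrite('pics/c3.png',np.hstack([cv2.resize(a,(450,350),interpolation=cv2.INTER_CUBIC)[:, :400],cv2.resize(cv2.resize(b,(360,380),interpolation=cv2.INTER_CUBIC),(400,350))]))
E
```

```text
time_s: 6.55
tool_pos: [562.2, 22.8, 184.7]
orientation: [-0.002, 0.605, 0.796, 0.002]
ft_force: [-0.2, -0.7, 0.3]
gripper_width: 0.005
grasp_force: 0.0
```

View pics/c3.png

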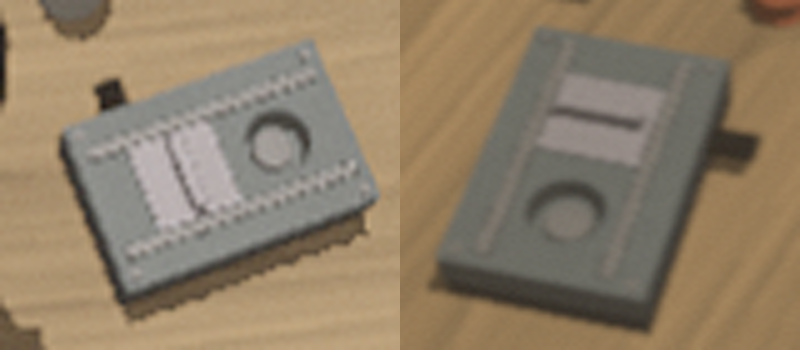

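The shutter is open and the well is visible. Its mouth is centred at about (278.5,142) in the top crop and about (566,211) in the scene crop. The button is also visible.

Run:
```python
from h import *
t=np.load('pics/t3.npz');s=np.load('pics/s3.npz')
T=np.array([[278.5,142],[245,142],[312,142],[276,146]])/5-.4+[265,155]
P=ray(t,T,70);print(P.round(1),np.linalg.norm(P[1]-P[2]));print('btn',ray(t,T[3],50))
S=(np.array([[566,211],[526,211],[607,211],[565,214]])-[400,0])/[4.444,3.684]-.4+[180,210]
P=ray(s,S,70);print(P.round(1),np.linalg.norm(P[1]-P[2]));print('btn',ray(s,S[3],50))
x=bot.sense();print(x['tool_pos'])
```

```text
[[ 601.2 -249.7   70. ]
 [ 603.8 -225.1   70. ]
 [ 598.7 -274.3   70. ]
 [ 598.4 -247.4   70. ]] 49.46433646204512
btn [[ 603.05124849 -251.65488378   50.        ]]
[[ 604.7 -247.9   70. ]
 [ 583.5 -259.6   70. ]
 [ 626.5 -235.9   70. ]
 [ 605.4 -250.2   70. ]] 49.12217331583472
btn [[ 599.30857029 -243.58620075   50.        ]]
[562.56185931  15.85711241 184.86471106]
```

```bash
python3 -m pendant '0.04 -0.24 0 0 0;0.08 -0.48 0 0 0;0.12 -0.72 0 0 0;0.163 -0.98 0 0 0;0.163 -0.98 -0.1 0 0'
python3 -m pendant '0 -0.072 0 0 0;0 -0.072 -0.12 0 0;0 -0.072 -0.2 0 0;0 -0.072 -0.28 0 0;0 -0.072 -0.34 0 0;0 -0.072 -0.38 0 0;0 -0.072 -0.4 0 0;0 -0.072 -0.4 0 0'
```

```text
time_s: 7.28
tool_pos: [602.3, -242.3, 161.7]
orientation: [0.005, 0.615, 0.789, -0.002]
ft_force: [0.5, 1.0, -0.6]
gripper_width: -0.002
grasp_force: 0.0
time_s: 8.28
tool_pos: [603.5, -248.5, 59.4]
orientation: [0.0, 0.609, 0.793, -0.0]
ft_force: [-0.9, -0.0, 0.3]
gripper_width: 0.004
grasp_force: 0.0
```

In the well with no contact yet (z 59.4). Next I'll press.

```bash
python3 -m pendant '0 0 -0.02 0 0;0 0 -0.04 0 0;0 0 -0.05 0 0;0 0 -0.06 0 0;0 0 -0.068 0 0;0 0 -0.072 0 0;0 0 -0.072 0 0'
python3 -m pendant '0 0 -0.008 0 0;0 0 -0.008 0 0;0 0 -0.012 0 0;0 0 -0.012 0 0'
```

```text
time_s: 9.15
tool_pos: [603.8, -248.5, 44.1]
orientation: [0.0, 0.609, 0.793, 0.001]
ft_force: [-3.5, 1.7, 14.3]
gripper_width: -0.001
grasp_force: 7.3
time_s: 9.65
tool_pos: [603.8, -248.6, 43.8]
orientation: [0.001, 0.609, 0.793, 0.001]
ft_force: [-6.2, 4.5, 26.6]
gripper_width: 0.001
grasp_force: 13.7
```

```bash
python3 -m pendant '0 0 0 0 0;0 0 0 0 0;0 0 0 0 0;0 0 0 0 0;0 0 0 0 0;0 0 0 0 0;0 0 0 0 0;0 0 0 0 0'
python3 -m pendant '0 0 0.02 0 0;0 0 0.08 0 0;0 0 0.2 0 0;0 0 0.4 0 0;0 0 0.46 0 0;-0.04 0.15 0.46 0 0;-0.109 0.406 0.46 0 0;-0.109 0.406 0.46 0 0;-0.109 0.406 0.3 0 0;-0.109 0.406 0.184 0 0'
python3 -m pendant '0 0 0 0 0;0 0 0 0 0'
python3 -m pendant '0.01 -0.039 0 0 0;0.021 -0.077 0 0 0;0.031 -0.116 0 0 0;0.041 -0.155 0 0 0;0.052 -0.193 0 0 0;0.062 -0.232 0 0 0;0.072 -0.271 0 0 0;0.083 -0.309 0 0 0'
```

```text
time_s: 10.65
tool_pos: [603.8, -248.5, 43.8]
orientation: [0.001, 0.609, 0.793, 0.001]
ft_force: [-6.9, 4.8, 27.3]
gripper_width: -0.002
grasp_force: 13.7
time_s: 11.9
tool_pos: [575.3, -147.0, 82.6]
orientation: [-0.001, 0.609, 0.793, -0.001]
ft_force: [0.2, 0.5, -0.8]
gripper_width: -0.0
grasp_force: 0.0
time_s: 12.15
tool_pos: [576.7, -147.7, 84.9]
orientation: [0.001, 0.61, 0.793, -0.0]
ft_force: [0.1, 0.2, 0.2]
gripper_width: 0.0
grasp_force: 0.0
time_s: 13.15
tool_pos: [596.8, -224.9, 84.2]
orientation: [-0.0, 0.61, 0.793, -0.0]
ft_force: [0.5, 2.6, 1.2]
gripper_width: -0.002
grasp_force: 1.2
```

```bash
python3 -m pendant '0.005 -0.019 0 0 0;0.009 -0.035 0 0 0;0.011 -0.043 0 0 0;0.011 -0.043 0 0 0'
python3 -m pendant '0.004 -0.016 0 0 0;0.004 -0.016 0 0 0'
python3 -m pendant '0.004 -0.016 0 0 0;0.004 -0.016 0 0 0'
```

```text
time_s: 13.65
tool_pos: [598.8, -232.6, 84.2]
orientation: [-0.002, 0.609, 0.793, 0.001]
ft_force: [-2.0, 4.5, 3.9]
gripper_width: 0.001
grasp_force: 2.7
time_s: 13.9
tool_pos: [598.8, -232.7, 84.1]
orientation: [-0.006, 0.608, 0.794, 0.002]
ft_force: [-4.5, 10.1, 8.1]
gripper_width: 0.001
grasp_force: 5.5
time_s: 14.15
tool_pos: [598.9, -232.7, 84.2]
orientation: [-0.009, 0.608, 0.794, 0.004]
ft_force: [-8.3, 15.5, 13.4]
gripper_width: 0.002
grasp_force: 8.4
```

It hits the home stop at s ≈ 16 mm, as expected. I'll back off, clear the arm and look.

```bash
python3 -m pendant '-0.014 0.05 0 0 0;-0.022 0.08 0 0 0;-0.022 0.08 0.2 0 0;-0.022 0.08 0.4 0 0;-0.05 0.25 0.5 0 0;-0.1 0.5 0.5 0 0;-0.1 0.75 0.5 0 0;-0.1 0.95 0.5 0 0;-0.1 0.95 0.5 0 0;-0.1 0.95 0.5 0 0'
python3 - <<'E'
from h import *
snap('scene','pics/s4.png');snap('top','pics/t4.png')
a=cv2.imread('pics/t4.png');b=cv2.imread('pics/s4.png')
top=np.hstack([cv2.resize(a[155:225,265:355],(400,311)),cv2.resize(b[210:305,180:270],(400,311))])
bot_=np.hstack([cv2.resize(a,(400,289)),cv2.resize(b,(400,289))])
cv2.imwrite('pics/c4.png',np.vstack([top,bot_]))
E
```

```text
time_s: 15.4
tool_pos: [576.9, -7.1, 209.3]
orientation: [0.001, 0.61, 0.792, -0.001]
ft_force: [-0.5, -1.3, -0.3]
gripper_width: 0.003
grasp_force: 0.0
```

View pics/c4.png

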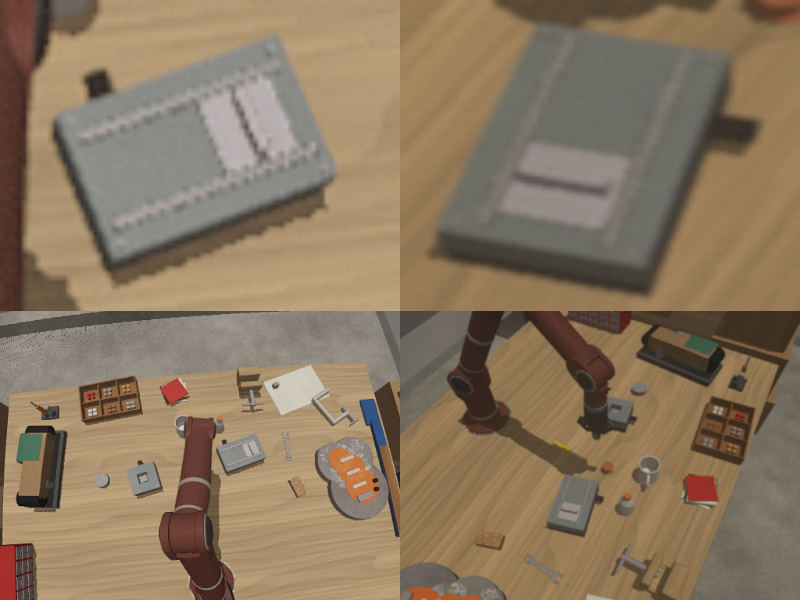

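The shutter is fully home over the well: its plate spans about (200,95)–(297,150) in the top-left crop, and the well is covered. The other items haven't moved and the arm is clear.

```bash
python3 -c "
from bench import bot
print(bot.finish_job())"
```

```text
the job is handed in; nothing more can be done
None
```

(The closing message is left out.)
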